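# Stand the fallen toy office chair up and push it in under the desk

### The arm

A 7-joint arm with a two-finger parallel gripper is mounted at the origin on the work surface. World frame = base frame: x ahead of the robot, y to its left, z up, the work surface at z = 0. Lengths are in m, angles in rad, forces in N, time in s.
With the tool pointing down it reaches from about 0.35 to 0.9 m from the base axis. Payload 8.1 kg.
Tool frame: the origin (TCP) lies at the very end of the fingers, on their centre line; the grasp point (between the pads) lies arm.hold_point_z behind it (arm.hold_point_z is the distance from the TCP to the grasp point, in m); z points along the fingers, y is the line along which they close (so a half turn about z gives the same grasp; the last joint's range is limited). The gripper opens to 92 mm and grips with 3 to 60 N. Pads are 19 mm wide; open, the fingers measure 130 mm over their backs; the gripper's body (75 mm by 190 mm) begins 47 mm behind the grasp point.
Start: joints at [-1.274, 0.434, 0.025, 1.573, -0.012, 1.134, -0.075], TCP at [0.243, 0.576, 0.227] pointing down, gripper open.
Joint ranges: [-2.62, 2.62], [-0.44, 2.09], [-1.27, 1.32], [0.08, 2.57], [-1.32, 4.46], [0.12, 2], [-2.74, 2.74]. Speed limits (rad/s): [2.22, 2.22, 3.01, 3.01, 3.14, 3.14, 3.14].

### API

Orientations are given as a rotation vector (axis times angle).
In Python, from cell import arm, vision, job, cut_out gives the robot as it stands. The module is installed in compiled form; this text tells all that it offers.
- The arm moves only by the tool play_rows, never from a script. Its argument "increments" is text: rows parted by semicolons, each of 5 numbers parted by spaces: the shift along the tool's x, y, z in cm, then the turn about the tool's z in degrees, then the opening, from -1 (shut) to 1 (fully open), so that 0 is half open. A call has 1 to 5 rows; each row shifts and turns the commanded pose from where the row before left it, along the tool's axes as they then stand; what a row does not reach is not made up. A row lasts 1/12 s, in which the tool goes at most 41.7 mm and 7.16 degrees, less where a joint would pass 70% of its speed; a pose out of reach is approached as far as the arm can. A call is refused whole if a number of a shift passes 4.17 or a number of a turn 7.16, either way. A call with a gripper value outside its range is refused whole. The fingers move at their own pace and stop on an object; "grip_force" is the grip in N (left out, the last holds). Time passes only in rows, so rows that do not move let the fingers close. It gives the time, the measured TCP pose, the force, the opening and the grip force at its end, in the units of the state.
- arm.observe(): the state, without advancing time (a new reading comes with each control period).
- vision.get_image(name): name is "side" or "top" or "wrist"; returns a dict with "frame" (400x640x3 uint8, red, green, blue), "z_map" (400x640 float32, m along the optical axis (not along the pixel's ray), 0 where there is no reading), "mtx" (3x3 intrinsics, pixels), "cam_to_world" (4x4, takes a point from camera to world coordinates). Camera axes: x right, y up, looking along -z (the intrinsics and any distortion apply to the point x, -y, -z); pixel columns grow to the right and rows downward; lengths in m; the calibration is good to about 2 mm. The wrist camera is an equidistant fisheye: a pixel r from the principal point sees the ray r / f radians off the axis. A picture is of the moment at which its call begins.
- job.sign_off(): hands the job in; it is judged then, once.
Trained networks look in a picture, given as the dict that the camera call returned (one of the last four; its "shot" number tells which), for a name from the list of things; names that differ only in an ending like _2 or _b are one class to them, and where a whole thing is asked for, a point or a joint stands for the part that bears it (a point fixed in the world has none). Each returns a list of dicts, best first, with "confidence" (0 to 1); they miss things now and then, are a little off and sometimes report something else, mostly with a low value. They report only what shows in the picture. A call takes as long as a camera call. They do not tell look-alikes from the thing itself.
- cut_out(query, picture): "mask" (400x640 bool, what is visible of it) and "point" ([row, column] in pixels, amid what is visible of it).
The state is a dict: "clock": time; "joints": joint angles; "dq": joint speeds; "joint_efforts": joint torques, N m; "position": TCP position; "ee_rot": TCP orientation; "force": force on the tool from outside, world axes, zero at the start; "ft_torque": the same for the moment, N m; "width": opening from 0.0 (shut) to 1.0 (fully open); "gripper_force": force on a finger pad.
Only numpy, scipy, OpenCV 4.12 (cv2) and the standard library are available. Lean on these libraries where they do the work, as an engineer would, in place of code of your own. Each camera call takes 0.05 s, during which the arm holds its last target. There are 200 camera calls.

### The job

The toy office chair has fallen onto its back in front of the toy desk. With the fingers only, gently pushing and never gripping it or lifting it off the table, tip it up so that it stands on its feet, and then push it in under the middle of the desk, square to it, until its backrest is about 10 mm short of the desk's front edge. Leave the desk, the lamp, the safe and the bowl where they are.

Things in the scene. Friction and masses are not known exactly. Their poses are not given: they have to be found in the camera images.
- chair: Loose orange plastic toy office chair, black five-armed foot, 140 g. Axes: z up the column, x to its front, y to its left; origin under the column at sole level (mm below are in these axes). Starts flat on its back (+x up) before the desk, backrest and rear feet on the table, head (+z) away from the desk, soles towards it. Centre of mass about 22 above the soles.
- chair_seat (a point): Middle of the seat's front edge, sitting side (x = 42, z = 46). Seat: x = -35 to 42, 64 wide, z = 40 to 46. As the chair lies, this edge is on top, 84 above the table, the sitting side upright and facing away from the desk. Pushed near this edge towards the desk, the chair tips about its rear feet and past about 30 degrees drops onto its feet by itself; it may slide a little.
- chair_heel (a point): Middle of the rear edge of the soles (x = -41.6), between the two rear feet: the line the chair tips about. All five feet are 12 tall, 12 across, centres 44 from the origin (one ahead, two at the sides, two rear at x = -35.6, y = +-25.9); they slide and do not roll. Pushed low at the rear feet, the standing chair slides without tipping.
- chair_toe (a point): Front end of the front foot, at sole level (x = 50).
- chair_foot_l (a point): Outer end of the left side foot, at sole level (x = 13.6, y = 48).
- chair_foot_r (a point): Outer end of the right side foot, at sole level (x = 13.6, y = -48).
- chair_top (a point): Middle of the top edge of the backrest (x = -38, z = 92). Backrest: front face x = -34.6, rear face x = -41.6, 60 wide, z = 54 to 92, joined to the seat by a strip 18 wide. As the chair tips up, the backrest swings up behind a finger that pushes on the seat and may lean on it until the finger moves on towards the desk.
- desk: Loose white wooden toy desk, 100 mm deep (x), 190 wide (y), 74 high, 0.7 kg. Origin on the table under its centre; front edge at x = -50, facing the chair. Top 10 thick, underside at 64; knee hole 164 wide; back panel at x = 39 from 30 up. The seat goes under the top; the backrest stays in front and would touch the front edge when the chair's origin is at x = -15 in the desk's axes.
- lamp: Bystander: silver aluminium toy lamp, 74 mm high, foot 36 across, standing loose on the desk top. Origin in the centre of its underside.
- safe: Bystander: black plastic toy safe, 80 mm deep, 90 wide, 96 high, round knob on its front, on the table beside the desk. Origin in the centre of its underside.
- bowl: Bystander: blue ceramic bowl, 90 mm across and 35 high, on the table on the desk's other side (safe and bowl may change sides). Origin in the centre of its underside.
Things that resemble listed ones, but are neither listed nor needed, are in the scene too. Several things look just like the desk: the one meant starts farthest from the robot's base.

How it is judged:
By the outcome, as a careful person would: the job done as asked, in the order asked, and still so for the second after the job is handed in, with the robot touching nothing.
It also fails if it takes over 56 s, if anything falls off the work surface, if the arm or the gripper's body presses on something with over 40 N, if the wrist force passes 120 N, or if a joint passes its speed limit or range.

## Working session

There is one attempt and no reset: what is moved stays moved. The work goes in short steps, Python scripts to look and compute and a tool call to move; the robot and the scene stay as the last step left them, time stands still between calls to the robot, and variables do not carry over. Pictures are saved under pics/ and viewed, at most 10 in all, crops included, and the job is handed in when it is done.

Besides the shell and the picture viewer there is one more tool, called after ">>>" as name(argument=value, ...) on one line, values as JSON. play_rows: Moves the arm, as the interface text tells. Its arguments: {"type":"object","properties":{"increments":{"type":"string"},"grip_force":{"type":"number"}},"required":["increments"]}

```bash
mkdir -p pics; cat > h.py <<'E'
import numpy as np, cv2
from cell import arm, vision, job, cut_out
from scipy.spatial.transform import Rotation as R
def pts(p):
    z=p["z_map"]; K=p["mtx"]; v,u=np.mgrid[0:400,0:640]
    X=np.stack([(u-K[0,2])/K[0,0]*z,-(v-K[1,2])/K[1,1]*z,-z],-1)
    T=p["cam_to_world"]; return X@T[:3,:3].T+T[:3,3]
def save(p,n): cv2.imwrite("pics/"+n,p["frame"][...,::-1])
E
python3 - <<'E'
from h import *
s=arm.observe(); print({k:np.round(v,3) for k,v in s.items()}, arm.hold_point_z)
ps={n:vision.get_image(n) for n in("top","side")}
for n,p in ps.items():
    save(p,n+"0.png"); W=pts(p)
    print(n,p["cam_to_world"].round(2).tolist())
    for q in("chair","desk","lamp","safe","bowl"):
        for d in cut_out(q,p)[:4]:
            m=d["mask"]&(p["z_map"]>0); w=W[m]
            print(q,round(d["confidence"],2),d["point"],m.sum(),np.percentile(w,[2,50,98],axis=0).round(3).tolist())
E
```

```text
{'clock': np.float64(0.0), 'joints': array([-1.274,  0.435,  0.025,  1.574, -0.012,  1.134, -0.075]), 'dq': array([ 0.002,  0.   ,  0.001, -0.001,  0.002, -0.   , -0.001]), 'joint_efforts': array([-0.0000e+00, -6.6785e+01,  9.8400e-01, -3.1445e+01, -6.1000e-02,
        4.3000e-02,  0.0000e+00]), 'position': array([0.243, 0.575, 0.226]), 'ee_rot': array([-6.240e-01, -3.079e+00,  3.000e-03]), 'force': array([-0.026, -0.227, -0.447]), 'ft_torque': array([-0.048, -0.014, -0.013]), 'gripper_force': np.float64(0.0), 'width': np.float64(1.002)} 0.0188
top [[0.02, 1.0, -0.09, 0.44], [-1.0, 0.03, 0.03, 0.03], [0.03, 0.08, 1.0, 1.21], [0.0, 0.0, 0.0, 1.0]]
chair 0.88 [232.4, 356.3] 444 [[0.428, -0.157, -0.002], [0.461, -0.127, 0.007], [0.515, -0.091, 0.088]]
desk 0.81 [179.8, 212.3] 2493 [[0.498, 0.211, 0.003], [0.58, 0.295, 0.073], [0.666, 0.378, 0.077]]
desk 0.79 [139.3, 350.7] 2091 [[0.666, -0.176, 0.068], [0.714, -0.092, 0.073], [0.771, 0.003, 0.078]]
desk 0.79 [263.0, 308.3] 2435 [[0.296, -0.067, 0.069], [0.358, 0.023, 0.073], [0.419, 0.113, 0.077]]
desk 0.62 [238.5, 431.5] 2458 [[0.393, 
[... 1085 characters left out ...]
]
lamp 0.71 [179.6, 393.0] 246 [[0.71, -0.081, -0.001], [0.727, -0.068, 0.129], [0.84, 0.102, 0.147]]
lamp 0.7 [254.6, 305.1] 1148 [[0.431, -0.17, -0.0], [0.476, -0.133, 0.029], [0.519, -0.089, 0.084]]
lamp 0.69 [188.2, 331.4] 542 [[0.602, 0.062, 0.001], [0.647, 0.12, 0.021], [0.683, 0.146, 0.034]]
safe 0.78 [270.7, 435.5] 3234 [[0.64, -0.351, 0.01], [0.674, -0.33, 0.079], [0.728, -0.265, 0.096]]
safe 0.59 [255.6, 307.1] 1201 [[0.43, -0.168, -0.002], [0.476, -0.133, 0.023], [0.521, -0.088, 0.083]]
bowl 0.87 [189.1, 330.7] 556 [[0.602, 0.062, 0.001], [0.647, 0.12, 0.022], [0.682, 0.147, 0.034]]
bowl 0.4 [269.7, 433.5] 3277 [[0.64, -0.351, 0.008], [0.674, -0.33, 0.078], [0.728, -0.264, 0.096]]
```

```bash
python3 - <<'E'
from h import *
ps=[vision.get_image(n) for n in("top","side")]
W=np.vstack([pts(p)[p["z_map"]>0] for p in ps]).astype(np.float32)
a=ps[0]; b=ps[1]
# chair & desk crop view
A=cv2.resize(a["frame"][90:300,190:470],None,fx=2.8,fy=2.8)
cv2.imwrite("pics/a1.png",A[...,::-1])
B=cv2.resize(b["frame"][140:340,190:470],None,fx=2.8,fy=2.8)
cv2.imwrite("pics/b1.png",B[...,::-1])
for i,p in enumerate(ps):
    w=pts(p).reshape(-1,3)
    s=w[(w[:,0]>.62)&(w[:,0]<.82)&(w[:,1]>-.23)&(w[:,1]<.045)&(w[:,2]>.066)&(w[:,2]<.079)].astype(np.float32)
    print("desk",len(s),cv2.minAreaRect(s[:,:2].copy()), np.percentile(s,[1,99],axis=0).round(3))
w=W[(W[:,0]>.40)&(W[:,0]<.56)&(W[:,1]>-.2)&(W[:,1]<-.06)&(W[:,2]>.003)]
for lo,hi in((.003,.012),(.012,.03),(.03,.05),(.05,.07),(.07,.08),(.08,.095)):
    s=w[(w[:,2]>lo)&(w[:,2]<hi)]
    print(lo,len(s),s.mean(0).round(4), cv2.minAreaRect(s[:,:2].astype(np.float32).copy()) if len(s)>3 else "")
E
```

```text
desk 2109 ((0.7185835838317871, -0.0872666984796524), (0.10101944953203201, 0.19033856689929962), 7.506472587585449) [[ 0.662 -0.181  0.068]
 [ 0.775  0.007  0.078]]
desk 1981 ((0.7201440334320068, -0.08675534278154373), (0.10245514661073685, 0.19397421181201935), 8.171024322509766) [[ 0.662 -0.184  0.067]
 [ 0.776  0.005  0.078]]
0.003 775 [ 0.4587 -0.132   0.006 ] ((0.4782980680465698, -0.1303507387638092), (0.13709764182567596, 0.15626583993434906), 89.16470336914062)
0.012 123 [ 0.4878 -0.1375  0.0208] ((0.4880792796611786, -0.13316039741039276), (0.058781374245882034, 0.06073783338069916), 58.59941101074219)
0.03 249 [ 0.4916 -0.1309  0.0425] ((0.4930139482021332, -0.1285705864429474), (0.03797212243080139, 0.08330833911895752), 3.0364558696746826)
0.05 314 [ 0.4996 -0.1316  0.0575] ((0.4972020387649536, -0.12919773161411285), (0.04639853909611702, 0.09771259129047394), 3.676421642303467)
0.07 76 [ 0.4839 -0.1334  0.0756] ((0.49281659722328186, -0.12946924567222595), (0.037770580500364304, 0.06443121284246445), 1.5570406913757324)
0.08 159 [ 0.4915 -0.1299  0.0842] ((0.485665500164032, -0.1243070513010025), (0.05521121621131897, 0.053715698421001434), 35.06576919555664)
```

View pics/a1.png

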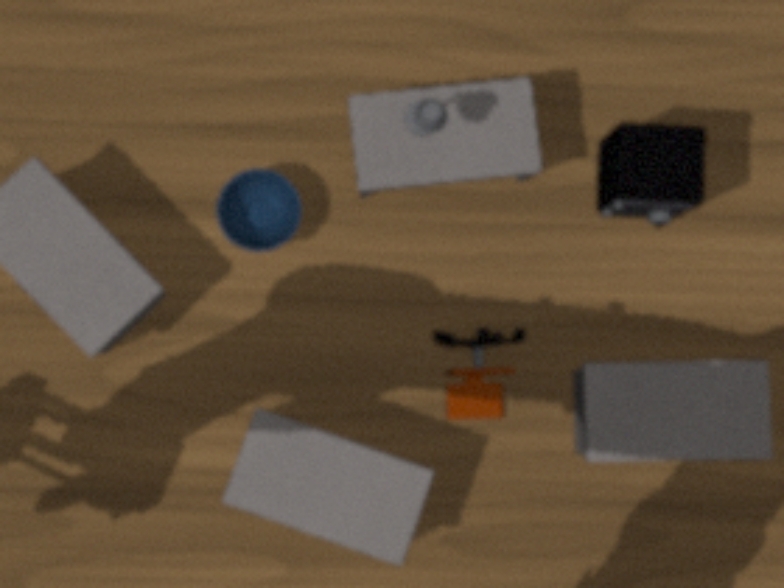

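View pics/b1.png

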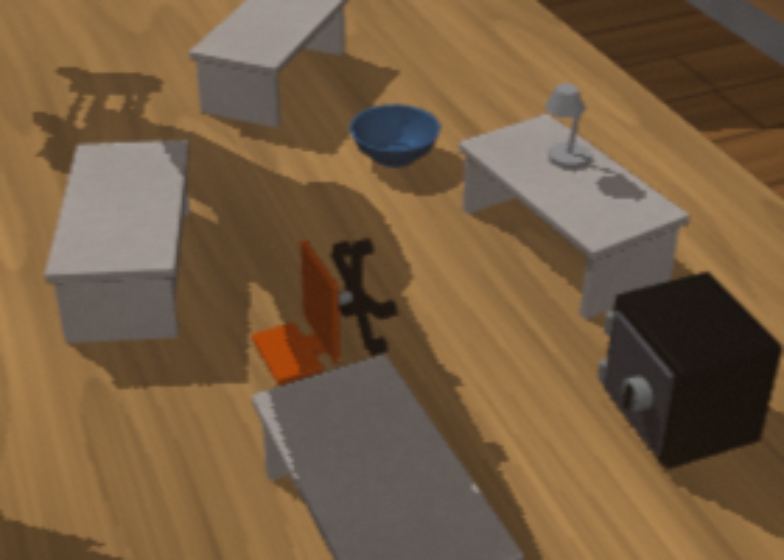

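```bash
python3 - <<'E'
from h import *
for n in("top","side"):
    p=vision.get_image(n); w=pts(p); f=p["frame"].astype(int)
    roi=(p["z_map"]>0)&(w[...,0]>.40)&(w[...,0]<.57)&(w[...,1]>-.2)&(w[...,1]<-.05)
    o=roi&(f[...,0]>f[...,2]*3)&(f[...,0]-f[...,2]>50)
    k=roi&(f.max(-1)<45)
    for nm,m in(("or_low",o&(w[...,2]<.02)),("or_top",o&(w[...,2]>.075)),("or_face",o&(w[...,2]>.02)&(w[...,2]<.075)),("blk",k)):
        s=w[m].astype(np.float32)
        if len(s)<5: continue
        q=s[:,:2]; l=cv2.fitLine(q,cv2.DIST_HUBER,0,.01,.01).ravel()
        print(n,nm,len(s),np.percentile(s,[3,50,97],axis=0).round(3).tolist(),"line",l.round(4),cv2.minAreaRect(q.copy()))
E
```

```text
top or_low 275 [[0.428, -0.158, 0.0], [0.448, -0.131, 0.006], [0.472, -0.103, 0.01]] line [ 0.0471 -0.9989  0.4484 -0.1306] ((0.4550062119960785, -0.1311371773481369), (0.05391357094049454, 0.060548052191734314), 1.4084190130233765)
top or_top 46 [[0.473, -0.158, 0.078], [0.476, -0.13, 0.082], [0.48, -0.1, 0.085]] line [ 0.0819 -0.9966  0.4763 -0.1344] ((0.4766436517238617, -0.12862634658813477), (0.005730820819735527, 0.06122130900621414), 1.8122507333755493)
top blk 133 [[0.503, -0.172, -0.0], [0.509, -0.127, 0.054], [0.519, -0.085, 0.091]] line [ 0.0524 -0.9986  0.5099 -0.1339] ((0.5108465552330017, -0.13260282576084137), (0.019003817811608315, 0.10116618126630783), 6.23784065246582)
side or_low 441 [[0.429, -0.16, -0.001], [0.451, -0.133, 0.006], [0.478, -0.101, 0.017]] line [ 0.0115  0.9999  0.4524 -0.1319] ((0.45480066537857056, -0.11483816802501678), (0.09519460797309875, 0.055534929037094116), 88.66584014892578)
side or_top 72 [[0.474, -0.161, 0.076], [0.476, -0.132, 0.081], [0.48, -0.101, 0.083]] line [ 0.0423 -0.9991  0.4757 -0.1236] ((0.4773422181606293, -0.13128726184368134), (0.00583244301378727, 0.06294649839401245), 1.6681760549545288)
side or_face 249 [[0.473, -0.161, 0.022], [0.475, -0.136, 0.048], [0.48, -0.102, 0.073]] line [ 0.0614 -0.9981  0.4749 -0.1282] ((0.47625434398651123, -0.13052040338516235), (0.006113859359174967, 0.06404194235801697), 4.70225191116333)
side blk 306 [[0.503, -0.173, 0.005], [0.508, -0.133, 0.051], [0.519, -0.088, 0.089]] line [ 0.0581 -0.9983  0.5082 -0.1266] ((0.5122392177581787, -0.1296205073595047), (0.09184646606445312, 0.025507330894470215), 84.77383422851562)
```

```bash
cat >> h.py <<'E'
def plan(targets,op,step=4.0,start=None):
    """targets: (x,y,z,chairyaw_deg or None[,step cm]); tool y axis along yaw+90 (mod 180). prints rows"""
    s=arm.observe()
    p=np.array(s["position"]); Rm=R.from_rotvec(s["ee_rot"]).as_matrix()
    a=np.degrees(np.arctan2(Rm[1,1],Rm[0,1]))
    print("at",p.round(4),"yaw_y",a.round(2),"tilt",Rm[2,2].round(5))
    for t in targets:
        st=t[4] if len(t)>4 else step
        d0=np.array(t[:3])-p
        da=0 if t[3] is None else (t[3]+90-a+90)%180-90
        n=max(1,int(np.ceil(np.abs(d0).max()*100/st*1.05)),int(np.ceil(abs(da)/7)))
        rows=[]
        for i in range(n):
            y=np.array([np.cos(np.radians(a)),np.sin(np.radians(a)),0]); z=np.array([0,0,-1.]); x=np.cross(y,z)
            d=(np.array(t[:3])-p)/(n-i)*100; T=-da/n
            r=[round(d@x,2),round(d@y,2),round(d@z,2),round(T,1)]
            p=p+(r[0]*x+r[1]*y+r[2]*z)/100; a-=r[3]
            rows.append(" ".join(f"{v:g}" for v in r)+f" {op}")
        for i in range(0,n,5): print("  ","; ".join(rows[i:i+5]))
        print("  ->",t[:4])
E
python3 - <<'E'
from h import *
plan([(.40,.42,.227,None),(.47,.10,.24,None),(.448,-.130,.20,3),(.448,-.130,.075,3)],-.56,3.8)
E
```

```text
at [0.2433 0.5757 0.2267] yaw_y 67.09 tilt -1.0
   -4.1 -1.65 -0.01 0 -0.56; -4.1 -1.65 -0 0 -0.56; -4.1 -1.65 -0.01 0 -0.56; -4.1 -1.65 -0 0 -0.56; -4.09 -1.64 -0.01 0 -0.56
  -> (0.4, 0.42, 0.227, None)
   -2.1 -2.97 -0.14 0 -0.56; -2.1 -2.97 -0.14 0 -0.56; -2.1 -2.97 -0.15 0 -0.56; -2.1 -2.97 -0.14 0 -0.56; -2.1 -2.97 -0.15 0 -0.56
   -2.1 -2.98 -0.14 0 -0.56; -2.1 -2.97 -0.15 0 -0.56; -2.11 -2.98 -0.14 0 -0.56; -2.1 -2.97 -0.15 0 -0.56
  -> (0.47, 0.1, 0.24, None)
   -0.99 -3.15 0.57 -3.7 -0.56; -0.78 -3.21 0.57 -3.7 -0.56; -0.58 -3.25 0.57 -3.7 -0.56; -0.37 -3.28 0.57 -3.7 -0.56; -0.15 -3.3 0.57 -3.7 -0.56
   0.06 -3.3 0.58 -3.7 -0.56; 0.27 -3.28 0.57 -3.7 -0.56
  -> (0.448, -0.13, 0.2, 3)
   0 -0 3.13 -0 -0.56; 0 -0 3.12 -0 -0.56; 0 -0 3.13 -0 -0.56; 0 -0 3.12 -0 -0.56
  -> (0.448, -0.13, 0.075, 3)
```

>>> play_rows(increments="-3.7 -1.5 0 0 -0.56; -3.7 -1.5 0 0 -0.56; -3.7 -1.5 0 0 -0.56; -3.7 -1.5 0 0 -0.56; -3.7 -1.5 0 0 -0.56")

```text
clock: 1.22
position: [0.3856, 0.4332, 0.227]
ee_rot: [0.623, 3.079, 0.001]
force: [0.5, 0.2, -0.5]
width: 0.686
gripper_force: 0.0
```

>>> play_rows(increments="-2.1 -3 -0.1 0 -0.56; -2.1 -3 -0.1 0 -0.56; -2.1 -3 -0.1 0 -0.56; -2.1 -3 -0.1 0 -0.56; -2.1 -3 -0.1 0 -0.56")

```text
clock: 1.63
position: [0.423, 0.2538, 0.2319]
ee_rot: [0.624, 3.079, 0.001]
force: [0.5, 0.5, 0.3]
width: 0.324
gripper_force: 0.0
```

>>> play_rows(increments="-2.1 -3 -0.1 0 -0.56; -2.1 -3 -0.1 0 -0.56; -2.1 -3 -0.1 0 -0.56; -2.1 -3 -0.1 0 -0.56; 0 0 0 0 -0.56")

```text
clock: 2.05
position: [0.4549, 0.1048, 0.2364]
ee_rot: [0.637, 3.074, -0.003]
force: [-0.4, -0.6, 0.4]
width: 0.222
gripper_force: 0.0
```

```bash
python3 - <<'E'
from h import *
plan([(.448,-.130,.20,3)],-.56,3.4)
E
```

```text
at [0.4549 0.1048 0.2364] yaw_y 66.57 tilt -1.0
   -1.09 -2.73 0.45 -3.3 -0.56; -0.93 -2.78 0.46 -3.3 -0.56; -0.77 -2.83 0.45 -3.3 -0.56; -0.6 -2.87 0.46 -3.3 -0.56; -0.44 -2.91 0.45 -3.3 -0.56
   -0.27 -2.92 0.46 -3.3 -0.56; -0.1 -2.94 0.45 -3.3 -0.56; 0.08 -2.93 0.46 -3.3 -0.56
  -> (0.448, -0.13, 0.2, 3)
```

>>> play_rows(increments="-1.1 -2.7 0.5 -3.3 -0.56; -0.9 -2.8 0.5 -3.3 -0.56; -0.8 -2.8 0.5 -3.3 -0.56; -0.6 -2.9 0.4 -3.3 -0.56; -0.4 -2.9 0.4 -3.3 -0.56")

```text
clock: 2.47
position: [0.4503, -0.0354, 0.2127]
ee_rot: [0.171, 3.136, 0.0]
force: [1.1, -0.4, -1.0]
width: 0.222
gripper_force: 0.0
```

>>> play_rows(increments="-0.3 -2.9 0.5 -3.3 -0.56; -0.1 -2.9 0.5 -3.3 -0.56; 0.1 -2.9 0.5 -3.3 -0.56; 0 0 0 0 -0.56; 0 0 0 0 -0.56")

```text
clock: 2.88
position: [0.4483, -0.1227, 0.1976]
ee_rot: [0.089, -3.14, 0.0]
force: [0.2, 0.6, 0.2]
width: 0.22
gripper_force: 0.0
```

```bash
python3 - <<'E'
from h import *
p=vision.get_image("wrist"); save(p,"w1.png"); 
print(p["mtx"])
plan([(.446,-.130,.13,3),(.446,-.130,.072,3)],-.56,3.4)
E
```

```text
[[309.70691629   0.         321.84096052]
 [  0.         309.70691629 202.09025666]
 [  0.           0.           1.        ]]
at [ 0.4486 -0.1213  0.1978] yaw_y 93.37 tilt -1.0
   0.1 -0.29 2.26 0.1 -0.56; 0.11 -0.28 2.26 0.1 -0.56; 0.1 -0.29 2.26 0.1 -0.56
  -> (0.446, -0.13, 0.13, 3)
   0 0 2.9 0 -0.56; 0 0 2.9 0 -0.56
  -> (0.446, -0.13, 0.072, 3)
```

View pics/w1.png

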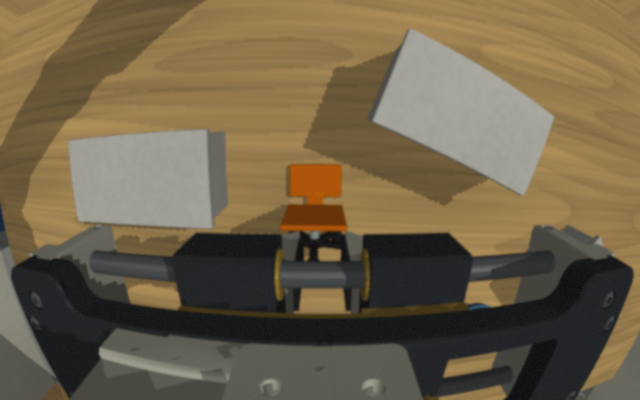

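>>> play_rows(increments="0.1 -0.3 2.3 0 -0.56; 0.1 -0.3 2.3 0 -0.56; 0.1 -0.3 2.3 0 -0.56; 0 0 2.9 0 -0.56; 0 0 2.9 0 -0.56")

```text
clock: 3.35
position: [0.4471, -0.1289, 0.0702]
ee_rot: [-0.098, 3.138, 0.001]
force: [0.4, 1.6, -0.6]
width: 0.22
gripper_force: 0.0
```

>>> play_rows(increments="0 0 0 0 -0.56; 0 0 0 0 -0.56")

```text
clock: 3.52
position: [0.4456, -0.1291, 0.0703]
ee_rot: [0.097, -3.137, -0.001]
force: [-0.4, 0.0, -0.4]
width: 0.22
gripper_force: 0.0
```

```bash
python3 - <<'E'
from h import *
plan([(.464,-.129,.072,3,1),(.522,-.126,.072,3,.5)],-.56)
E
```

```text
at [ 0.4456 -0.1291  0.0703] yaw_y 93.55 tilt -1.0
   -0.92 -0.05 -0.08 0.3 -0.56; -0.92 -0.04 -0.09 0.3 -0.56
  -> (0.464, -0.129, 0.072, 3)
   -0.45 -0 0 -0 -0.56; -0.45 -0 0 -0 -0.56; -0.45 -0 0 -0 -0.56; -0.45 -0 0 -0 -0.56; -0.45 -0 0 -0 -0.56
   -0.44 -0 0 -0 -0.56; -0.45 -0 0 -0 -0.56; -0.44 -0 0 -0 -0.56; -0.45 -0 0 -0 -0.56; -0.44 -0 0 -0 -0.56
   -0.45 -0 0 -0 -0.56; -0.44 -0 0 -0 -0.56; -0.45 -0 0 -0 -0.56
  -> (0.522, -0.126, 0.072, 3)
```

>>> play_rows(increments="-0.8 0 0 0.2 -0.56; -0.6 0 0 0.2 -0.56; -0.4 0 0 0 -0.56; -0.4 0 0 0 -0.56; -0.4 0 0 0 -0.56")

```text
clock: 3.93
position: [0.4731, -0.129, 0.0715]
ee_rot: [-0.085, 3.139, -0.0]
force: [-0.9, -0.9, 0.1]
width: 0.215
gripper_force: 0.4
```

>>> play_rows(increments="-0.4 0 0 0 -0.56; -0.4 0 0 0 -0.56; -0.4 0 0 0 -0.56; -0.4 0 0 0 -0.56; -0.4 0 0 0 -0.56")

```text
clock: 4.35
position: [0.4926, -0.128, 0.0707]
ee_rot: [-0.085, 3.14, 0.0]
force: [0.1, -0.1, 0.4]
width: 0.216
gripper_force: 0.1
```

```bash
python3 - <<'E'
from h import *
s=arm.observe(); print(s["position"],s["force"])
p=vision.get_image("side"); 
B=cv2.resize(p["frame"][180:320,240:420],None,fx=3.5,fy=3.5); cv2.imwrite("pics/s2.png",B[...,::-1])
E
```

```text
[ 0.49255568 -0.12797532  0.07070067] [ 0.13039173 -0.07666726  0.42818675]
```

View pics/s2.png

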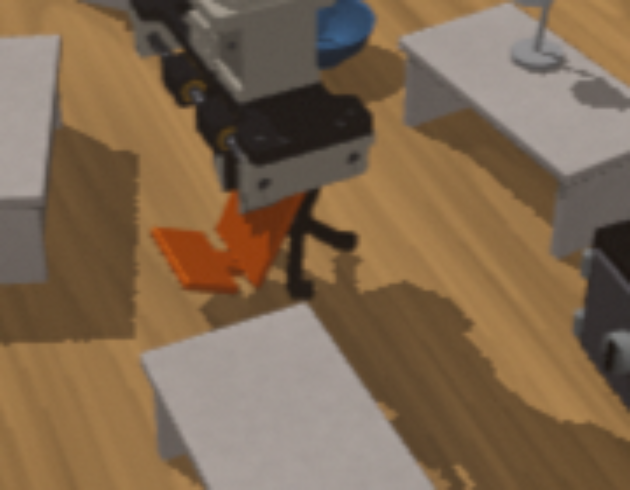

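>>> play_rows(increments="-0.4 0 0 0 -0.56; -0.4 0 0 0 -0.56; -0.4 0 0 0 -0.56; -0.4 0 0 0 -0.56; -0.4 0 0 0 -0.56")

```text
clock: 4.82
position: [0.5128, -0.1269, 0.0708]
ee_rot: [-0.085, 3.14, -0.0]
force: [0.7, 0.5, 0.7]
width: 0.218
gripper_force: 0.3
```

>>> play_rows(increments="-0.4 0 0 0 -0.56; -0.5 0 0 0 -0.56; -0.5 0 0 0 -0.56; -0.5 0 0 0 -0.56; -0.5 0 0 0 -0.56")

```text
clock: 5.23
position: [0.5367, -0.1256, 0.0708]
ee_rot: [-0.085, 3.14, -0.0]
force: [1.7, -0.3, -0.4]
width: 0.22
gripper_force: 0.4
```

>>> play_rows(increments="-0.5 0 0 0 -0.56; -0.5 0 0 0 -0.56; -0.4 0 0 0 -0.56; -0.2 0 0 0 -0.56; 0 0 0 0 -0.56")

```text
clock: 5.65
position: [0.5524, -0.1246, 0.0706]
ee_rot: [-0.085, 3.14, 0.0]
force: [-0.7, 0.1, 0.1]
width: 0.221
gripper_force: 0.0
```

```bash
python3 - <<'E'
from h import *
s=arm.observe(); print(s["position"],s["force"])
p=vision.get_image("side"); 
B=cv2.resize(p["frame"][180:320,240:420],None,fx=3.5,fy=3.5); cv2.imwrite("pics/s3.png",B[...,::-1])
E
```

```text
[ 0.5523961  -0.12463639  0.07062329] [-0.69990114  0.08210387  0.12731126]
```

View pics/s3.png

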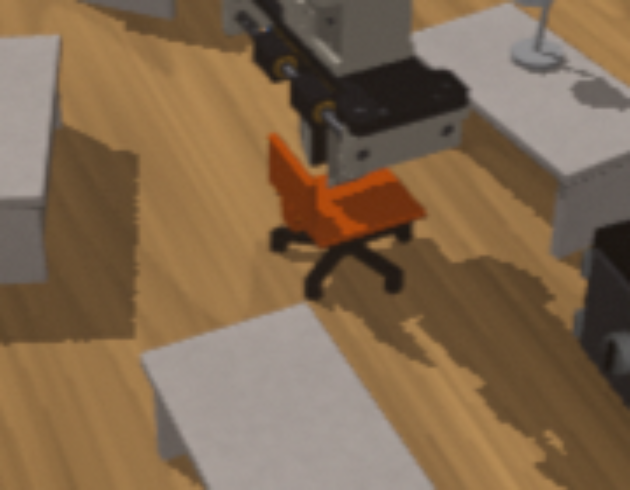

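>>> play_rows(increments="0 0 -2 0 -0.56; 0 0 -3.5 0 -0.56; 0 0 -3.5 0 -0.56; 3.5 -1 -1 0 -0.56; 3.9 -1 0 0 -0.56")

```text
clock: 6.12
position: [0.4819, -0.1489, 0.1736]
ee_rot: [-0.089, 3.134, -0.002]
force: [-0.4, -1.3, -0.4]
width: 0.221
gripper_force: 0.0
```

>>> play_rows(increments="3.9 0 0 0 -0.56; 3 0 0 0 -0.56; 0 0 0 0 -0.56; 0 0 0 0 -0.56")

```text
clock: 6.45
position: [0.4087, -0.1525, 0.171]
ee_rot: [-0.082, 3.14, 0.001]
force: [1.0, 0.7, 0.0]
width: 0.219
gripper_force: 0.0
```

```bash
cat >> h.py <<'E'
def chair():
    for n in("top","side"):
        p=vision.get_image(n); w=pts(p); f=p["frame"].astype(int)
        roi=(p["z_map"]>0)&(w[...,0]>.46)&(w[...,0]<.78)&(w[...,1]>-.22)&(w[...,1]<-.0)
        o=roi&(f[...,0]>f[...,2]*3)&(f[...,0]-f[...,2]>40)
        for nm,m in(("seat",o&(w[...,2]>.036)&(w[...,2]<.05)),("back",o&(w[...,2]>.056)&(w[...,2]<.1)),("btop",o&(w[...,2]>.084)&(w[...,2]<.1))):
            s=w[m].astype(np.float32)
            if len(s)<8: print(n,nm,len(s)); continue
            q=s[:,:2]; l=cv2.fitLine(q,cv2.DIST_HUBER,0,.01,.01).ravel(); r=cv2.minAreaRect(q.copy())
            print(n,nm,len(s),np.percentile(s,[3,50,97],axis=0).round(3).tolist(),"yaw",np.degrees(np.arctan(-l[0]/l[1])).round(1),"rect",np.round(r[0],4),np.round(r[1],3),round(r[2],1))
    return p
E
python3 - <<'E'
from h import *
print(arm.observe()["position"]); chair()
E
```

```text
[ 0.40870716 -0.15251686  0.17102916]
top seat 536 [[0.53, -0.156, 0.041], [0.565, -0.126, 0.045], [0.6, -0.095, 0.049]] yaw 61.8 rect [ 0.5636 -0.1253] [0.074 0.062] 1.1
top back 59 [[0.518, -0.153, 0.078], [0.521, -0.123, 0.091], [0.524, -0.098, 0.094]] yaw 2.8 rect [ 0.5211 -0.1264] [0.006 0.058] 1.7
top btop 54 [[0.518, -0.153, 0.086], [0.521, -0.122, 0.091], [0.524, -0.098, 0.095]] yaw 2.1 rect [ 0.5212 -0.1268] [0.006 0.057] 1.7
side seat 549 [[0.524, -0.157, 0.042], [0.569, -0.132, 0.044], [0.601, -0.096, 0.047]] yaw -50.5 rect [ 0.5617 -0.1256] [0.084 0.066] 1.4
side back 222 [[0.519, -0.158, 0.057], [0.521, -0.133, 0.078], [0.527, -0.101, 0.091]] yaw 3.3 rect [ 0.5227 -0.1289] [0.008 0.059] 2.3
side btop 80 [[0.519, -0.157, 0.085], [0.522, -0.131, 0.089], [0.527, -0.101, 0.092]] yaw 3.8 rect [ 0.5227 -0.1284] [0.008 0.058] 2.3
```

```bash
python3 - <<'E'
from h import *
plan([(.488,-.130,.10,2.7),(.488,-.130,.036,2.7),(.507,-.1285,.036,2.7,.5)],-.56,3)
E
```

```text
at [ 0.4112 -0.1524  0.1711] yaw_y 93.1 tilt -1.0
   -2.6 0.61 2.37 0.1 -0.56; -2.6 0.61 2.37 0.1 -0.56; -2.59 0.61 2.37 0.1 -0.56
  -> (0.488, -0.13, 0.1, 2.7)
   -0 0 2.13 0 -0.56; -0 0 2.13 0 -0.56; -0 0 2.14 0 -0.56
  -> (0.488, -0.13, 0.036, 2.7)
   -0.48 0.01 -0 0 -0.56; -0.48 0.02 -0 0 -0.56; -0.47 0.01 -0 0 -0.56; -0.48 0.02 -0 0 -0.56
  -> (0.507, -0.1285, 0.036, 2.7)
```

>>> play_rows(increments="-2.6 0.6 2.4 0 -0.56; -2.6 0.6 2.4 0 -0.56; -2.4 0.6 2.3 0 -0.56; 0 0 2.1 0 -0.56; 0 0 2.1 0 -0.56")

```text
clock: 6.97
position: [0.4879, -0.1292, 0.0559]
ee_rot: [-0.089, 3.14, -0.0]
force: [-0.9, 0.2, -0.2]
width: 0.221
gripper_force: 0.0
```

>>> play_rows(increments="0 0 1.1 0 -0.56; 0 0 1 0 -0.56; 0 0 0 0 -0.56; 0 0 0 0 -0.56")

```text
clock: 7.3
position: [0.4856, -0.1303, 0.0364]
ee_rot: [0.085, -3.14, -0.0]
force: [-0.0, -0.4, 0.5]
width: 0.223
gripper_force: 0.0
```

```bash
python3 - <<'E'
from h import *
p=vision.get_image("side"); print(arm.observe()["force"])
B=cv2.resize(p["frame"][180:320,240:420],None,fx=3.5,fy=3.5); cv2.imwrite("pics/s4.png",B[...,::-1])
plan([(.509,-.1285,.036,2.7,.5),(.560,-.120,.036,7.8,.6)],-.56,3)
E
```

```text
[1.18436604 0.00638155 0.42664225]
at [ 0.4859 -0.1304  0.037 ] yaw_y 93.1 tilt -1.0
   -0.46 0.01 0.02 0.1 -0.56; -0.46 0.01 0.02 0.1 -0.56; -0.46 0.02 0.02 0.1 -0.56; -0.47 0.02 0.02 0.1 -0.56; -0.46 0.01 0.02 0.1 -0.56
  -> (0.509, -0.1285, 0.036, 2.7)
   -0.57 0.07 0 -0.6 -0.56; -0.57 0.06 0 -0.6 -0.56; -0.57 0.06 0 -0.6 -0.56; -0.57 0.05 0 -0.6 -0.56; -0.57 0.05 0 -0.6 -0.56
   -0.58 0.04 0 -0.6 -0.56; -0.58 0.03 0 -0.6 -0.56; -0.57 0.03 0 -0.6 -0.56; -0.58 0.02 0 -0.6 -0.56
  -> (0.56, -0.12, 0.036, 7.8)
```

View pics/s4.png

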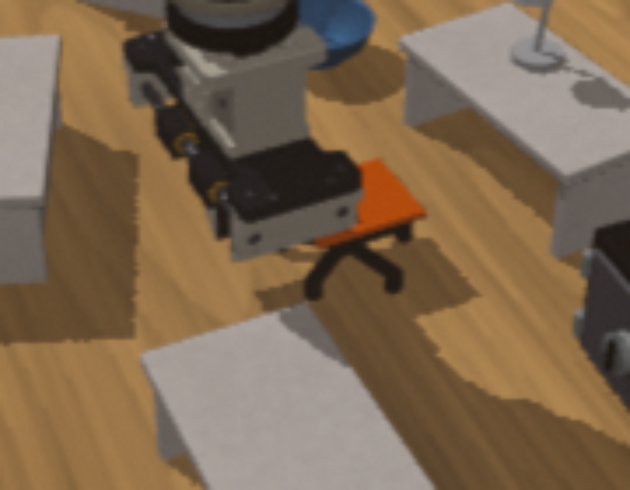

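>>> play_rows(increments="-0.5 0 0 0 -0.56; -0.5 0 0 0 -0.56; -0.4 0 0 0 -0.56; -0.4 0 0 0 -0.56; -0.4 0 0 0 -0.56")

```text
clock: 7.77
position: [0.508, -0.1291, 0.0371]
ee_rot: [-0.085, 3.14, -0.0]
force: [0.6, 0.1, -0.0]
width: 0.225
gripper_force: 0.0
```

>>> play_rows(increments="-0.4 0 0 -0.5 -0.56; -0.4 0.1 0 -0.5 -0.56; -0.4 0.1 0 -0.5 -0.56; -0.4 0.1 0 -0.5 -0.56; -0.4 0.1 0 -0.5 -0.56")

```text
clock: 8.18
position: [0.5271, -0.1236, 0.0367]
ee_rot: [0.155, -3.138, -0.0]
force: [-1.0, -0.8, -0.3]
width: 0.22
gripper_force: 0.6
```

>>> play_rows(increments="-0.4 0.1 0 -0.5 -0.56; -0.4 0.1 0 -0.5 -0.56; -0.4 0.1 0 -0.5 -0.56; -0.4 0.1 0 -0.5 -0.56; -0.4 0.1 0 -0.5 -0.56")

```text
clock: 8.6
position: [0.5465, -0.1163, 0.0367]
ee_rot: [-0.223, 3.134, 0.0]
force: [-0.8, -1.2, -0.8]
width: 0.22
gripper_force: 0.4
```

>>> play_rows(increments="-0.4 0.1 0 0 -0.56; -0.4 0.1 0 0 -0.56; -0.4 0.1 0 0 -0.56; -0.3 0 0 0 -0.56; 0 0 0 0 -0.56")

```text
clock: 9.02
position: [0.5614, -0.111, 0.0367]
ee_rot: [-0.222, 3.133, 0.0]
force: [0.2, -0.1, 0.2]
width: 0.224
gripper_force: 0.0
```

```bash
python3 - <<'E'
from h import *
p=chair()
B=cv2.resize(p["frame"][150:300,260:460],None,fx=3.5,fy=3.5); cv2.imwrite("pics/s5.png",B[...,::-1])
plan([(.6439,-.0973,.036,7.8,.5)],-.56,3)
E
```

```text
top seat 171 [[0.605, -0.102, 0.041], [0.631, -0.084, 0.045], [0.652, -0.069, 0.049]] yaw 75.2 rect [ 0.6282 -0.0885] [0.049 0.04 ] 8.3
top back 0
top btop 0
side seat 76 [[0.585, -0.139, 0.041], [0.623, -0.132, 0.044], [0.656, -0.121, 0.046]] yaw -80.9 rect [ 0.6215 -0.131 ] [0.075 0.014] 14.0
side back 0
side btop 0
at [ 0.5607 -0.1114  0.0367] yaw_y 98.09 tilt -1.0
   -0.47 0.01 0 0 -0.56; -0.47 0.01 0 0 -0.56; -0.47 0.01 0 0 -0.56; -0.47 0.01 0 0 -0.56; -0.47 0.01 0.01 0 -0.56
   -0.47 0.01 0 0 -0.56; -0.47 0.01 0.01 0 -0.56; -0.47 0.01 0 0 -0.56; -0.47 0.01 0.01 0 -0.56; -0.47 0.02 0 0 -0.56
   -0.47 0.01 0.01 0 -0.56; -0.47 0.02 0 0 -0.56; -0.47 0.01 0.01 0 -0.56; -0.46 0.02 0 0 -0.56; -0.47 0.01 0.01 0 -0.56
   -0.46 0.02 0 0 -0.56; -0.47 0.01 0.01 0 -0.56; -0.46 0.02 0 0 -0.56
  -> (0.6439, -0.0973, 0.036, 7.8)
```

View pics/s5.png

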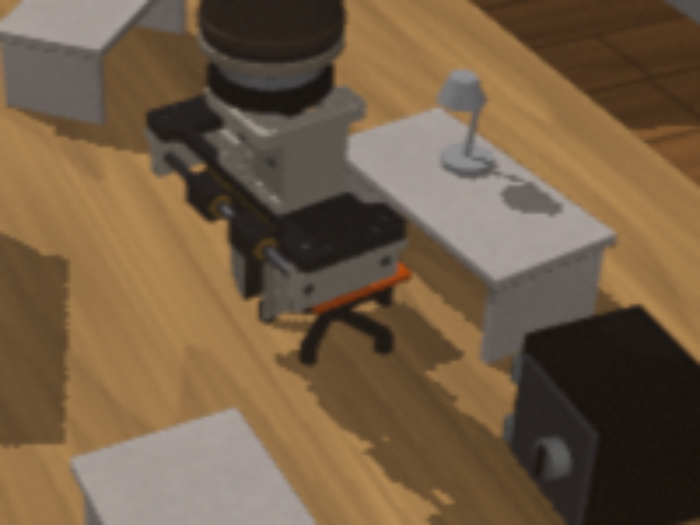

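>>> play_rows(increments="1 0 0 0 -0.56; 3 0 0 0 -0.56; 4 0 -1 0 -0.56; 2.5 0 -3 0 -0.56; 2 0 -3 0 -0.56")

```text
clock: 9.53
position: [0.4317, -0.1293, 0.1061]
ee_rot: [0.219, -3.129, -0.002]
force: [1.2, -0.3, 1.4]
width: 0.223
gripper_force: 0.0
```

>>> play_rows(increments="0 0 0 0 -0.56; 0 0 0 0 -0.56")

```text
clock: 9.7
position: [0.4362, -0.1295, 0.1082]
ee_rot: [-0.219, 3.131, 0.0]
force: [-0.0, 0.3, -0.0]
width: 0.222
gripper_force: 0.0
```

```bash
python3 - <<'E'
from h import *
chair(); print(arm.observe()["position"])
for n in("top","side"):
    w=pts(vision.get_image(n)).reshape(-1,3)
    s=w[(w[:,0]>.62)&(w[:,0]<.82)&(w[:,1]>-.23)&(w[:,1]<.045)&(w[:,2]>.067)&(w[:,2]<.079)].astype(np.float32)
    print("desk",len(s),cv2.minAreaRect(s[:,:2].copy()))
E
```

```text
top seat 523 [[0.584, -0.132, 0.04], [0.618, -0.102, 0.045], [0.653, -0.072, 0.049]] yaw 72.5 rect [ 0.6168 -0.1024] [0.075 0.064] 8.3
top back 69 [[0.568, -0.135, 0.071], [0.574, -0.106, 0.09], [0.58, -0.08, 0.095]] yaw 8.6 rect [ 0.5742 -0.1079] [0.007 0.058] 8.4
top btop 56 [[0.568, -0.135, 0.086], [0.574, -0.109, 0.09], [0.58, -0.081, 0.095]] yaw 8.6 rect [ 0.5744 -0.1083] [0.007 0.057] 8.4
side seat 473 [[0.574, -0.135, 0.041], [0.622, -0.111, 0.044], [0.654, -0.072, 0.047]] yaw -50.2 rect [ 0.6137 -0.1038] [0.087 0.066] 8.7
side back 244 [[0.569, -0.137, 0.058], [0.574, -0.112, 0.078], [0.581, -0.081, 0.091]] yaw 9.1 rect [ 0.5757 -0.1089] [0.01 0.06] 6.9
side btop 84 [[0.569, -0.137, 0.084], [0.575, -0.111, 0.089], [0.583, -0.081, 0.092]] yaw 9.2 rect [ 0.5762 -0.1089] [0.009 0.058] 6.9
[ 0.43683376 -0.12882565  0.10665447]
desk 2112 ((0.7191078066825867, -0.08735132217407227), (0.10171404480934143, 0.19021020829677582), 7.7659735679626465)
desk 1952 ((0.7202556133270264, -0.08712691813707352), (0.10351049900054932, 0.19311626255512238), 7.6501288414001465)
```

```bash
python3 - <<'E'
from h import *
plan([(.47,-.1243,.036,7.7),(.55,-.112,.036,7.7),(.62,-.1005,.036,7.7,.5),(.6425,-.0974,.036,7.7,.35)],-.56,2.5)
E
```

```text
at [ 0.4368 -0.1287  0.106 ] yaw_y 98.12 tilt -1.0
   -1.12 -0.01 2.33 0.1 -0.56; -1.11 -0.01 2.33 0.1 -0.56; -1.12 -0.01 2.34 0.1 -0.56
  -> (0.47, -0.1243, 0.036, 7.7)
   -2.02 0.03 -0 0 -0.56; -2.02 0.03 -0 0 -0.56; -2.03 0.04 -0 0 -0.56; -2.02 0.03 -0 0 -0.56
  -> (0.55, -0.112, 0.036, 7.7)
   -0.47 0.01 -0 0 -0.56; -0.47 0.01 -0 0 -0.56; -0.47 0.01 -0 0 -0.56; -0.47 0.01 -0 0 -0.56; -0.47 0.01 -0 0 -0.56
   -0.47 0.01 -0 0 -0.56; -0.47 0.01 -0 0 -0.56; -0.48 0.01 -0 0 -0.56; -0.47 0.02 -0 0 -0.56; -0.48 0.01 -0 0 -0.56
   -0.47 0.02 -0 0 -0.56; -0.48 0.01 -0 0 -0.56; -0.47 0.02 -0 0 -0.56; -0.48 0.01 -0 0 -0.56; -0.47 0.02 -0 0 -0.56
  -> (0.62, -0.1005, 0.036, 7.7)
   -0.32 0 -0 0 -0.56; -0.33 0 -0 0 -0.56; -0.32 0 -0 0 -0.56; -0.33 0 -0 0 -0.56; -0.32 0 -0 0 -0.56
   -0.33 0 -0 0 -0.56; -0.32 0 -0 0 -0.56
  -> (0.6425, -0.0974, 0.036, 7.7)
```

>>> play_rows(increments="-1.1 0 2.3 0.1 -0.56; -1.1 0 2.3 0.1 -0.56; -1.1 0 2.3 0.2 -0.56; -2.5 0 0 0 -0.56; -2.5 0 0 0 -0.56")

```text
clock: 10.32
position: [0.5178, -0.1174, 0.0348]
ee_rot: [0.21, -3.129, -0.001]
force: [0.1, -0.9, 0.4]
width: 0.221
gripper_force: 0.0
```

>>> play_rows(increments="-1.5 0 0 0 -0.56; -1 0 0 0 -0.56; -0.5 0 0 0 -0.56; 0 0 0 0 -0.56; 0 0 0 0 -0.56")

```text
clock: 10.73
position: [0.5477, -0.1139, 0.0372]
ee_rot: [0.21, -3.133, -0.0]
force: [-0.9, -1.1, -0.3]
width: 0.22
gripper_force: 0.0
```

```bash
python3 - <<'E'
from h import *
plan([(.6425,-.0974,.036,7.7,.4)],-.56,2.5)
E
```

```text
at [ 0.5477 -0.1139  0.0372] yaw_y 97.68 tilt -1.0
   -0.38 0.01 0 -0 -0.56; -0.38 0.01 0 -0 -0.56; -0.39 0.01 0.01 -0 -0.56; -0.38 0.02 0 -0 -0.56; -0.39 0.01 0.01 -0 -0.56
   -0.38 0.02 0 -0 -0.56; -0.39 0.01 0.01 -0 -0.56; -0.38 0.02 0 -0 -0.56; -0.39 0.01 0.01 -0 -0.56; -0.38 0.02 0 -0 -0.56
   -0.39 0.01 0.01 -0 -0.56; -0.38 0.02 0 -0 -0.56; -0.39 0.01 0.01 -0 -0.56; -0.38 0.02 0 -0 -0.56; -0.39 0.01 0.01 -0 -0.56
   -0.38 0.02 0 -0 -0.56; -0.39 0.01 0.01 -0 -0.56; -0.38 0.02 0 -0 -0.56; -0.39 0.01 0.01 -0 -0.56; -0.38 0.02 0 -0 -0.56
   -0.39 0.01 0.01 -0 -0.56; -0.38 0.02 0 -0 -0.56; -0.39 0.01 0.01 -0 -0.56; -0.38 0.02 0 -0 -0.56; -0.39 0.01 0.01 -0 -0.56
  -> (0.6425, -0.0974, 0.036, 7.7)
```

>>> play_rows(increments="-0.4 0 0 0 -0.56; -0.4 0 0 0 -0.56; -0.4 0 0 0 -0.56; -0.4 0 0 0 -0.56; -0.4 0.05 0 0 -0.56")

```text
clock: 11.15
position: [0.5686, -0.1107, 0.0379]
ee_rot: [0.21, -3.134, -0.0]
force: [-2.2, -0.2, 2.1]
width: 0.22
gripper_force: 0.8
```

>>> play_rows(increments="-0.4 0 0 0 -0.56; -0.4 0.05 0 0 -0.56; -0.4 0 0 0 -0.56; -0.4 0.05 0 0 -0.56; -0.4 0 0 0 -0.56")

```text
clock: 11.57
position: [0.5885, -0.1067, 0.0377]
ee_rot: [0.211, -3.134, -0.0]
force: [-2.3, -1.0, 1.6]
width: 0.22
gripper_force: 0.8
```

>>> play_rows(increments="-0.4 0.05 0 0 -0.56; -0.4 0 0 0 -0.56; -0.4 0.05 0 0 -0.56; -0.4 0 0 0 -0.56; -0.4 0.05 0 0 -0.56")

```text
clock: 11.98
position: [0.6082, -0.1027, 0.0377]
ee_rot: [-0.211, 3.134, -0.0]
force: [-0.4, -0.3, 0.3]
width: 0.22
gripper_force: 0.6
```

>>> play_rows(increments="-0.4 0 0 0 -0.56; -0.4 0.05 0 0 -0.56; -0.4 0 0 0 -0.56; -0.4 0 0 0 -0.56; -0.3 0 0 0 -0.56")

```text
clock: 12.4
position: [0.6272, -0.0995, 0.0377]
ee_rot: [-0.211, 3.134, 0.0]
force: [-1.1, -0.9, 1.4]
width: 0.221
gripper_force: 0.8
```

```bash
python3 - <<'E'
from h import *
p=vision.get_image("side"); w=arm.observe()
B=cv2.resize(p["frame"][150:300,260:460],None,fx=3.5,fy=3.5); cv2.imwrite("pics/s6.png",B[...,::-1])
plan([(.6425,-.0974,.036,7.7,.3)],-.56,2.5)
E
```

```text
at [ 0.6277 -0.0994  0.0378] yaw_y 97.71 tilt -1.0
   -0.25 -0 0.03 0 -0.56; -0.25 -0 0.03 0 -0.56; -0.25 -0 0.03 0 -0.56; -0.25 -0 0.03 0 -0.56; -0.25 -0 0.03 0 -0.56
   -0.25 -0 0.03 0 -0.56
  -> (0.6425, -0.0974, 0.036, 7.7)
```

View pics/s6.png

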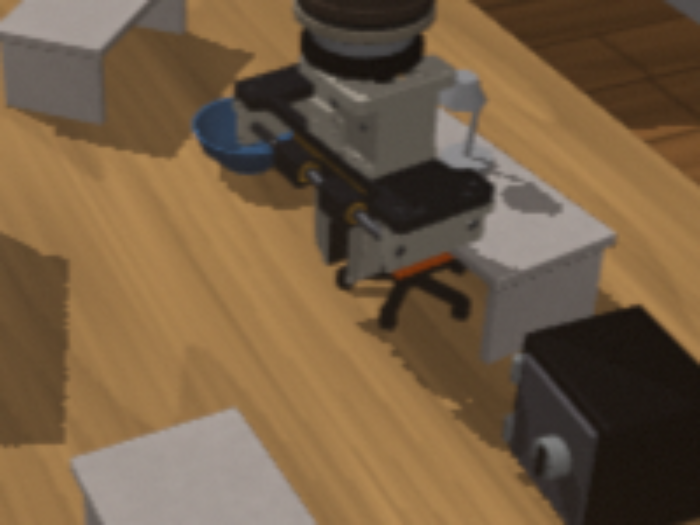

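>>> play_rows(increments="-0.3 0 0 0 -0.56; -0.3 0 0 0 -0.56; -0.3 0 0 0 -0.56; -0.2 0 0 0 -0.56; -0.2 0 0 0 -0.56")

```text
clock: 12.87
position: [0.6396, -0.0979, 0.0378]
ee_rot: [0.211, -3.134, -0.0]
force: [-0.3, -0.9, 0.7]
width: 0.222
gripper_force: 0.7
```

>>> play_rows(increments="-0.1 0 0 0 -0.56; 0 0 0 0 -0.56; 0.3 0 0 0 -0.56; 1.5 0 0 0 -0.56; 3 0 0 0 -0.56")

```text
clock: 13.28
position: [0.5954, -0.1034, 0.0379]
ee_rot: [-0.214, 3.131, -0.001]
force: [-0.1, -0.6, -0.1]
width: 0.224
gripper_force: 0.0
```

>>> play_rows(increments="3.5 0 0 0 -0.56; 3 0 -2 0 -0.56; 2.5 0 -3 0 -0.56; 2 0 -3 0 -0.56; 0 0 0 0 -0.56")

```text
clock: 13.7
position: [0.4819, -0.1207, 0.1221]
ee_rot: [-0.206, 3.131, -0.0]
force: [1.3, 0.2, 0.5]
width: 0.22
gripper_force: 0.0
```

```bash
python3 - <<'E'
from h import *
p=chair(); print(arm.observe()["position"])
B=cv2.resize(p["frame"][130:300,260:460],None,fx=3.5,fy=3.5); cv2.imwrite("pics/s7.png",B[...,::-1])
for n in("top","side"):
    w=pts(vision.get_image(n)).reshape(-1,3)
    s=w[(w[:,0]>.655)&(w[:,0]<.82)&(w[:,1]>-.23)&(w[:,1]<.045)&(w[:,2]>.067)&(w[:,2]<.079)].astype(np.float32)
    print("desk",len(s),cv2.minAreaRect(s[:,:2].copy()))
E
```

```text
top seat 49 [[0.657, -0.119, 0.04], [0.667, -0.087, 0.045], [0.672, -0.063, 0.049]] yaw 7.4 rect [ 0.6675 -0.0909] [0.012 0.061] 14.6
top back 90 [[0.647, -0.121, 0.06], [0.652, -0.092, 0.088], [0.659, -0.065, 0.094]] yaw 7.5 rect [ 0.6531 -0.0927] [0.007 0.058] 7.8
top btop 56 [[0.648, -0.121, 0.086], [0.653, -0.093, 0.091], [0.659, -0.067, 0.095]] yaw 8.4 rect [ 0.6532 -0.0932] [0.007 0.057] 7.8
side seat 124 [[0.651, -0.123, 0.04], [0.671, -0.108, 0.044], [0.689, -0.07, 0.048]] yaw 47.4 rect [ 0.6686 -0.0923] [0.036 0.064] 9.1
side back 236 [[0.648, -0.123, 0.057], [0.653, -0.097, 0.075], [0.659, -0.067, 0.091]] yaw 8.2 rect [ 0.6534 -0.0943] [0.009 0.062] 8.9
side btop 66 [[0.648, -0.121, 0.084], [0.653, -0.094, 0.089], [0.658, -0.069, 0.091]] yaw 8.7 rect [ 0.6537 -0.0924] [0.007 0.058] 8.1
[ 0.48427683 -0.11912192  0.11915663]
desk 2116 ((0.7190484404563904, -0.08720698952674866), (0.10142088681459427, 0.18979062139987946), 7.751431941986084)
desk 1905 ((0.7113471031188965, -0.08782576769590378), (0.12115541100502014, 0.19300371408462524), 8.495128631591797)
```

View pics/s7.png

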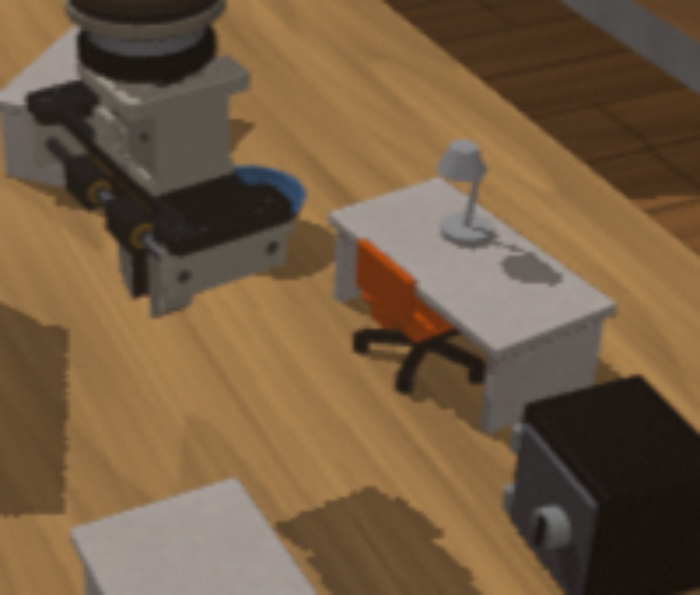

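```bash
python3 - <<'E'
from h import *
plan([(.56,-.1085,.037,7.8,3.5),(.62,-.1,.037,7.8,2.5)],-.56,2.5)
E
```

```text
at [ 0.4842 -0.1186  0.1175] yaw_y 97.72 tilt -1.0
   -2.55 -0.01 2.68 -0 -0.56; -2.55 -0 2.68 -0 -0.56; -2.54 -0.01 2.69 -0 -0.56
  -> (0.56, -0.1085, 0.037, 7.8)
   -2.02 0.01 -0 -0 -0.56; -2.02 0.01 -0 -0 -0.56; -2.02 0.02 -0 -0 -0.56
  -> (0.62, -0.1, 0.037, 7.8)
```

>>> play_rows(increments="-2.5 0 2.7 0 -0.56; -2.5 0 2.7 0 -0.56; -2.5 0 2.6 0 -0.56; -2 0 0 0 -0.56; -2 0 0 0 -0.56")

```text
clock: 14.32
position: [0.5974, -0.1026, 0.0338]
ee_rot: [0.212, -3.129, -0.001]
force: [-0.0, 0.4, -0.1]
width: 0.219
gripper_force: 0.0
```

>>> play_rows(increments="-1.5 0 0 0 -0.56; -0.5 0 0 0 -0.56; 0 0 0 0 -0.56; 0 0 0 0 -0.56; 0 0 0 0 -0.56")

```text
clock: 14.73
position: [0.6163, -0.1012, 0.0372]
ee_rot: [0.21, -3.133, -0.0]
force: [-1.0, 0.2, -0.3]
width: 0.221
gripper_force: 0.0
```

```bash
python3 - <<'E'
from h import *
plan([(.6438,-.0974,.037,7.8,.4)],-.56,2.5)
E
```

```text
at [ 0.6163 -0.1012  0.0372] yaw_y 97.66 tilt -1.0
   -0.35 0 0 -0 -0.56; -0.35 0 0 -0 -0.56; -0.35 0 0 -0 -0.56; -0.34 0 0 -0 -0.56; -0.35 0 0 -0 -0.56
   -0.34 0 0.01 -0 -0.56; -0.35 0 0 -0 -0.56; -0.34 0.01 0.01 -0 -0.56
  -> (0.6438, -0.0974, 0.037, 7.8)
```

>>> play_rows(increments="-0.5 0 0 0 -0.56; -0.5 0 0 0 -0.56; -0.5 0 0 0 -0.56; -0.4 0 0 0 -0.56; -0.3 0 0 0 -0.56")

```text
clock: 15.15
position: [0.6403, -0.0977, 0.0379]
ee_rot: [-0.211, 3.134, 0.0]
force: [0.0, 0.3, 0.4]
width: 0.22
gripper_force: 0.0
```

>>> play_rows(increments="-0.2 0 0 0 -0.56; -0.2 0 0 0 -0.56; -0.2 0 0 0 -0.56; 0 0 0 0 -0.56; 0 0 0 0 -0.56")

```text
clock: 15.57
position: [0.6456, -0.0971, 0.0377]
ee_rot: [-0.211, 3.134, -0.0]
force: [0.5, 1.1, 0.7]
width: 0.221
gripper_force: 0.0
```

>>> play_rows(increments="0.3 0 0 0 -0.56; 1.5 0 0 0 -0.56; 3 0 0 0 -0.56; 3.5 0 0 0 -0.56; 3 0 -2 0 -0.56")

```text
clock: 15.98
position: [0.5291, -0.112, 0.0551]
ee_rot: [0.211, -3.129, -0.001]
force: [-1.3, 0.0, 0.4]
width: 0.22
gripper_force: 0.0
```

>>> play_rows(increments="2.5 0 -3 0 -0.56; 2 0 -3 0 -0.56; 0 0 0 0 -0.56; 0 0 0 0 -0.56; 0 0 0 0 -0.56")

```text
clock: 16.4
position: [0.4892, -0.118, 0.1179]
ee_rot: [-0.211, 3.133, 0.0]
force: [-0.0, -0.1, 0.2]
width: 0.219
gripper_force: 0.0
```

```bash
python3 - <<'E'
from h import *
p=chair(); print(arm.observe()["position"])
w=pts(vision.get_image("top")).reshape(-1,3)
s=w[(w[:,0]>.655)&(w[:,0]<.82)&(w[:,1]>-.23)&(w[:,1]<.045)&(w[:,2]>.067)&(w[:,2]<.079)].astype(np.float32)
print("desk",len(s),cv2.minAreaRect(s[:,:2].copy()))
E
```

```text
top seat 14 [[0.657, -0.121, 0.04], [0.669, -0.088, 0.045], [0.675, -0.063, 0.049]] yaw 9.8 rect [ 0.6634 -0.0934] [0.016 0.061] 7.6
top back 90 [[0.652, -0.12, 0.059], [0.657, -0.092, 0.088], [0.663, -0.065, 0.093]] yaw 8.5 rect [ 0.6581 -0.0929] [0.008 0.058] 8.5
top btop 58 [[0.652, -0.12, 0.086], [0.658, -0.093, 0.09], [0.663, -0.065, 0.094]] yaw 7.0 rect [ 0.6582 -0.0933] [0.008 0.058] 8.5
side seat 103 [[0.656, -0.122, 0.04], [0.672, -0.106, 0.044], [0.69, -0.067, 0.049]] yaw 43.9 rect [ 0.6689 -0.0947] [0.03  0.065] 29.5
side back 231 [[0.653, -0.122, 0.058], [0.658, -0.097, 0.075], [0.664, -0.066, 0.091]] yaw 8.2 rect [ 0.6583 -0.0938] [0.009 0.061] 9.9
side btop 63 [[0.654, -0.121, 0.085], [0.658, -0.094, 0.089], [0.663, -0.066, 0.091]] yaw 7.3 rect [ 0.658  -0.0925] [0.008 0.058] 8.4
[ 0.48898578 -0.11788457  0.11691296]
desk 2103 ((0.7117063403129578, -0.08845476806163788), (0.11505059152841568, 0.19060073792934418), 7.545835971832275)
```

```bash
python3 -c "
from h import *
print(job.sign_off())"
```

```text
the job is handed in; nothing more can be done
None
```

The chair stands on its feet under the middle of the desk, square to within about 1° and about 3 mm off centre, with its backrest about 8 mm short of the front edge (a last nudge overshot the 10 mm slightly); no contact with the desk, lamp, safe or bowl showed, though only the desk's position was measured again, and the job is handed in.

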